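# Find the stamped type box and send it to the dispatch line

### The arm

A 7-joint arm with a two-finger parallel gripper is mounted at the origin on the work surface. World frame = base frame: x ahead of the robot, y to its left, z up, the work surface at z = 0. Lengths are in m, angles in rad, forces in N, time in s.
With the tool pointing down it reaches from about 0.425 to 1.025 m from the base axis. Payload 3.6 kg.
Tool frame: the origin (TCP) lies at the very end of the fingers, on their centre line; the grasp point (between the pads) lies 19 mm behind it (manip.hold_point_z is the distance from the TCP to the grasp point, in m); y points along the fingers, z is the direction in which the jaws open and shut, and the axes are right-handed (so a half turn about y gives the same grasp; the last joint's range is limited). The gripper opens to 85 mm and grips with 20 to 120 N. Pads are 22 mm wide; open, the fingers measure 114 mm over their backs; the gripper's body (76 mm by 85 mm) begins 54 mm behind the grasp point. The pads swing forward as they close: fully open they stand 13 mm farther back than shut.
Start: joints at [1.063, 0.591, 0.048, 1.609, -0.033, 0.943, -0.034], TCP at [0.292, -0.664, 0.231] pointing down, gripper open.
Joint ranges: [-2.69, 2.69], [-0.47, 2.24], [-1.27, 1.36], [0.19, 2.51], [-1.53, 4.68], [0.08, 2.07], [-3.09, 3.09]. Speed limits (rad/s): [2.57, 2.57, 3.14, 3.14, 3.14, 3.14, 3.14].

### API

Orientations are given as a 3x3 rotation matrix whose columns are the frame's x, y, z axes.
In Python, from rig import manip gives the robot as it stands. The module is installed in compiled form; this text tells all that it offers.
- The arm moves only by the tool apply_moves, never from a script. Its argument "deltas" is a list of rows, each a list of 7 numbers: the shift along the tool's x, y, z as a fraction of full scale, then the turn, a rotation vector about the tool's x, y, z as a fraction of full scale, then the finger opening in mm, from 0 to 85.4. A call has 1 to 5 rows; each row shifts and turns the commanded pose from where the row before left it, along the tool's axes as they then stand; what a row does not reach is not made up. Full scale, the value 1, is 50 mm for a shift and 0.08 rad for a turn. A row lasts 1/10 s, in which the tool goes at most 50 mm and 8.59 degrees, less where a joint would pass 70% of its speed; a pose out of reach is approached as far as the arm can. A call with a number of a shift or a turn outside -1 to 1 is refused whole. A call with a gripper value outside its range is refused whole. The fingers move at their own pace and stop on an object; "force" is the grip in N (left out, the last holds). Time passes only in rows, so rows that do not move let the fingers close. It gives the time, the measured TCP pose, the force and the opening at its end, in the units of the state.
- manip.get_obs(): the state, without advancing time (a new reading comes with each control period).
- manip.grab_frame(name): name is "scene" or "top"; returns (picture, depth): 420x560x3 uint8, blue, green, red; 420x560 float32, m along the optical axis (not along the pixel's ray), 0 where there is no reading.
- manip.camera_params(name): a dict with "fx", "fy", "cx", "cy" (pixels), "rvec" (rotation vector, rad) and "tvec" (3), from world to camera coordinates, as OpenCV has them. Camera axes: x right, y down, z forward; pixel columns grow to the right and rows downward; lengths in m; the calibration is good to about 2 mm. A picture is of the moment at which its call begins. camera_params takes no time and is no camera call.
- manip.sign_off(): hands the job in, once; it reports no verdict.
The state is a dict: "time": time; "joint_pos": joint angles; "qvel": joint speeds; "tau": joint torques, N m; "ee_pos": TCP position; "eef_rot": TCP orientation; "force": force on the tool from outside, world axes, zero at the start; "wrist_torque": the same for the moment, N m; "grip_width": finger opening in m.
Only numpy, scipy, OpenCV 4.12 (cv2) and the standard library are available. Lean on these libraries where they do the work, as an engineer would, in place of code of your own. Each camera call takes 0.05 s, during which the arm holds its last target. There are 200 camera calls.

### The job

One of the two wooden type boxes carries a red ink stamp underneath. With the fingers only pushing and nothing lifted, first push over both boxes towards the robot, so that each lies on the side that faced the robot and its underside faces away from the robot; then push the stamped one, lying as it is, forward until it lies centrally across the yellow dispatch line. Leave the plain box lying clear of the line, and do not disturb the ink tin, the tape roll or the wash bottle.

Things in the scene. Friction and masses are not known exactly. Their poses are not given: they have to be found in the camera images.
- box_stamped: pale wooden box, brass fittings, 60 (its x) x 120 (y) x 100 mm tall (z), 0.35-0.7 kg, loose, in a row of three 0.2 m apart with box_plain and the tin, any order. Upright at first, x away from robot, yaw up to 0.25 rad. Red stamp 46 x 96 mm underneath. Origin: centre of underside. Pushed 70-90 mm up its far face it tips over its near edge, falls on past 0.54 rad, then lies 60 mm high, x up, -z away from the robot
- box_plain: the other box, same size, weight range and look, tips the same way, also starts upright anywhere in the row; nothing on its underside. Origin: centre of its underside, same axes
- box_stamped_center (a point): middle of the stamped box, 50 mm along its z from the centre of its underside
- box_plain_center (a point): middle of the plain box, 50 mm along its z from the centre of its underside
- dispatch_line: yellow line painted on the dark bench at the far side of the boxes, at times partly under their far edge, 20 mm wide (its x) and 620 mm long (its y), flat and not felt by touch; runs left to right as seen from the robot. Origin: its middle; its x points away from the robot
- ink_tin: small round ink tin, 42 mm across, 60 mm tall, blue label, standing in the same row as the two boxes (left, middle or right), loose. Origin: centre of its underside
- tape_roll: white roll of tape lying flat, 84 mm across, 30 mm high, left of the row, loose. Origin: centre of its underside
- wash_bottle: white bottle with a green cap, 60 mm across, 150 mm tall, right of the row, loose. Origin: centre of its underside
Things that resemble listed ones, but are neither listed nor needed, are in the scene too. Leave any pink or turquoise look-alike of the box_stamped alone.

How it is judged:
On the way, in this order (a step that is already met when the one before it is completed fails the run):
1. one of the boxes has been tipped over towards the robot (angle between any of box_stamped, box_plain's own x axis and vertical below 0.2 rad), for 0.2 s.
2. both boxes lie tipped over towards the robot, the stamped one still short of the line (angle between each of box_stamped, box_plain's own x axis and vertical below 0.2 rad and x of box_stamped_center in the frame of dispatch_line below -0.05 m), for 0.2 s.
At the end, for the whole second after the job is handed in: Both boxes lie flat and at rest on the side that faced the robot (within 0.2 rad); the stamped box's middle is within 25 mm of the yellow line's centre and at most 270 mm along it from its middle; the plain box's middle is at least 65 mm short of the line's centre (angle between each of box_stamped, box_plain's own x axis and vertical below 0.2 rad and x of box_stamped_center in the frame of dispatch_line between -0.025 and 0.025 m and y of box_stamped_center in the frame of dispatch_line between -0.27 and 0.27 m and x of box_plain_center in the frame of dispatch_line below -0.065 m and height (world z) of each of box_stamped_center, box_plain_center below 0.036 m and linear speed of each of box_stamped, box_plain below 0.02 m/s); the robot touches nothing.
It fails at once if a box was lifted (its middle more than 80 mm above the bench; tipping raises it to 58 mm) (height (world z) of any of box_stamped_center, box_plain_center above 0.08 m).
It fails at once if the ink tin, the tape roll or the wash bottle was shifted by more than 20 mm or tipped (distance of any of ink_tin, tape_roll, wash_bottle from where it was at the start of the episode above 0.02 m or angle between any of ink_tin, tape_roll, wash_bottle's own z axis and vertical above 0.3 rad).
It also fails if it takes over 61 s, if anything falls off the work surface, if the arm or the gripper's body presses on something with over 40 N, if the wrist force passes 120 N, or if a joint passes its speed limit or range.

## Working session

There is one attempt and no reset: what is moved stays moved. The work goes in short steps, Python scripts to look and compute and a tool call to move; the robot and the scene stay as the last step left them, time stands still between calls to the robot, and variables do not carry over. Pictures are saved under pics/ and viewed, about 8 in all and at most 12, crops included, and the job is handed in when it is done.

Besides the shell and the picture viewer there is one more tool, called by a JSON object that holds its "api" and its "payload", one argument or row to a line. apply_moves: Moves the arm, as the interface text tells. Its arguments: {"type":"object","properties":{"deltas":{"type":"array"},"force":{"type":"number"}},"required":["deltas"]}

```bash
mkdir -p pics
cat > h.py <<'E'
import numpy as np, cv2
from rig import manip
def cam(n):
    p=manip.camera_params(n); R=cv2.Rodrigues(np.array(p['rvec'],float))[0]; t=np.array(p['tvec'],float).ravel()
    return p,R,t
def ray(n,uv,z):
    p,R,t=cam(n); C=-R.T@t; d=R.T@np.array([(uv[0]-p['cx'])/p['fx'],(uv[1]-p['cy'])/p['fy'],1.])
    return C+d*(z-C[2])/d[2]
def cloud(n,D):
    p,R,t=cam(n); v,u=np.indices(D.shape); P=np.stack([(u-p['cx'])/p['fx']*D,(v-p['cy'])/p['fy']*D,D],-1)
    return (P-t)@R
E
python3 - <<'E'
from h import *
o=manip.get_obs(); print(o)
for n in('scene','top'):
    I,D=manip.grab_frame(n); cv2.imwrite(f'pics/{n}0.png',I); np.savez(f'{n}0.npz',I=I,D=D)
    p,R,t=cam(n); print(n,p,-R.T@t)
E
```

```text
{'time': 0.0, 'joint_pos': array([ 1.06350961,  0.59213362,  0.04827378,  1.60985567, -0.03333226,
        0.94265766, -0.0336833 ]), 'qvel': array([ 6.54573917e-04, -3.41672442e-04,  1.29964235e-03,  4.64419555e-04,
       -2.96211420e-04, -1.43243074e-03, -8.75670003e-05]), 'tau': array([-6.72625697e-05, -5.48685336e+01,  1.54655848e+00, -1.98119795e+01,
        9.40573082e-03,  8.89740943e-03, -7.08615502e-06]), 'ee_pos': array([ 0.29120036, -0.66303806,  0.2301173 ]), 'eef_rot': array([[-9.15564974e-01, -9.84418763e-04,  4.02168881e-01],
       [-4.02170076e-01,  2.02299666e-03, -9.15562743e-01],
       [ 8.77108418e-05, -9.99997469e-01, -2.24808865e-03]]), 'force': array([-1.19698418, -0.72529985,  0.69252822]), 'wrist_torque': array([-0.00875381,  0.04608518,  0.03267464]), 'grip_width': 0.08532158055975779}
scene {'fx': 385.29060079774763, 'fy': 385.29060079774763, 'cx': 269.7372081515943, 'cy': 209.99692398662594, 'rvec': array([ 0.94830157,  2.38650374, -1.19709436]), 'tvec': array([ 0.43249364, -0.22967096,  1.40646407])} [1.16233684 0.64044684 0.6758266 ]
top {'fx': 498.5950087934393, 'fy': 498.5950087934393, 'cx': 271.41247429867354, 'cy': 206.24222628445204, 'rvec': array([ 2.18948436, -2.22670118,  0.02447838]), 'tvec': array([0.02473216, 0.59642921, 1.18700012])} [0.56773829 0.01239227 1.20117794]
```

View pics/scene0.png

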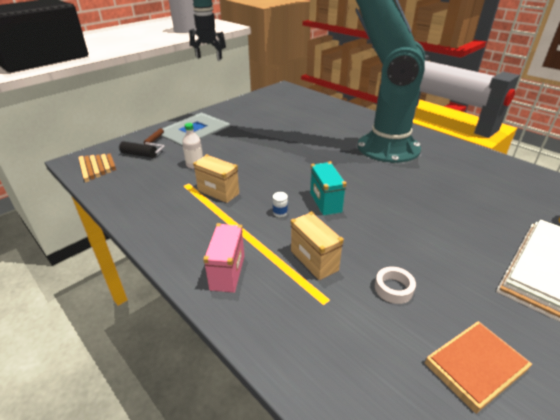

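View pics/top0.png

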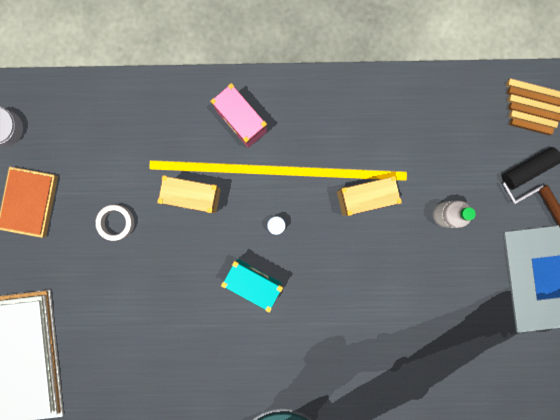

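The top view shows the two wooden boxes at (188,194) on the left and (370,195) on the right, with the tin between them at (276,225). The yellow line runs from (150,165) to (407,177), the tape is at (115,222) and the bottle at (455,214). The pink look-alike at (240,113) and the turquoise one at (252,286) stay untouched. Both wooden boxes look the same, so the stamp will only show once they are tipped.

```bash
cat >> h.py <<'E'
def rects(n,I,D,zlo,zhi,lo,hi,amin=200):
    """min-area rects (world xy) of colour-masked depth points within a height band"""
    P=cloud(n,D); H=cv2.cvtColor(I,cv2.COLOR_BGR2HSV)
    m=(cv2.inRange(H,lo,hi)>0)&(P[...,2]>zlo)&(P[...,2]<zhi)&(D>0)
    k,L,S,_=cv2.connectedComponentsWithStats(cv2.morphologyEx(m.astype(np.uint8),cv2.MORPH_OPEN,np.ones((3,3))))
    for i in range(1,k):
        if S[i,4]<amin: continue
        q=P[L==i]; r=cv2.minAreaRect((q[:,:2]*1000).astype(np.float32))
        print(S[i].tolist(),'ctr',np.round(r[0],1),'size',np.round(r[1],1),'ang',round(r[2],1),'z',np.round(np.median(q[:,2]),4))
        print('   corners',np.round(cv2.boxPoints(r)).tolist())
E
python3 - <<'E'
from h import *
f=np.load('top0.npz');I,D=f['I'],f['D']
print('wood');rects('top',I,D,.085,.115,(10,40,60),(28,255,255))
print('turq/pink');rects('top',I,D,.08,.12,(80,100,60),(100,255,255));rects('top',I,D,.08,.12,(150,60,60),(179,255,255))
print('line');rects('top',I,D,-.02,.012,(22,150,120),(35,255,255))
P=cloud('top',D)
for nm,(u,v),r in(('tin',(276,225),10),('bottle',(455,214),20),('tape',(115,222),20)):
    q=P[v-r:v+r+1,u-r:u+r+1].reshape(-1,3); q=q[q[:,2]>.02]; print(nm,q.min(0).round(3),q.max(0).round(3),((q.min(0)+q.max(0))/2).round(3))
E
```

```text
wood
[158, 176, 59, 37, 1500] ctr [624.7 201.5] size [121.9  61.1] ang 78.6 z 0.1005
   corners [[583.0, 148.0], [643.0, 136.0], [667.0, 255.0], [607.0, 267.0]]
[341, 177, 60, 39, 1503] ctr [ 614.4 -206.2] size [ 61.1 122.1] ang 12.3 z 0.1006
   corners [[572.0, -153.0], [598.0, -272.0], [657.0, -259.0], [631.0, -140.0]]
turq/pink
[225, 264, 54, 45, 1439] ctr [418.9  61.5] size [120.2  61.2] ang 60.1 z 0.1009
   corners [[362.0, 25.0], [415.0, -6.0], [475.0, 98.0], [422.0, 129.0]]
[214, 88, 48, 51, 1387] ctr [803.2  84.6] size [120.9  60.8] ang 39.7 z 0.1001
   corners [[737.0, 69.0], [776.0, 23.0], [869.0, 100.0], [830.0, 147.0]]
line
[150, 161, 257, 20, 2182] ctr [683.7  -2.7] size [619.9  21.7] ang 86.5 z 0.0011
   corners [[654.0, -311.0], [676.0, -313.0], [713.0, 306.0], [692.0, 307.0]]
tin [ 0.531 -0.016  0.034] [0.571 0.026 1.201] [0.551 0.005 0.617]
bottle [ 0.541 -0.423  0.02 ] [0.6   0.012 1.201] [ 0.57  -0.205  0.611]
tape [0.523 0.012 0.02 ] [0.606 0.428 1.201] [0.564 0.22  0.611]
```

```bash
cat >> h.py <<'E'
def plan(tgt,a,step=.8,o=None):
    """rows (tool axes, full-scale fractions) to world tgt with tool pointing down, tool x at world angle a"""
    o=manip.get_obs(); p=o['ee_pos'].copy(); R=o['eef_rot'].copy()
    x=np.array([np.cos(a),np.sin(a),0]);y=np.array([0,0,-1.]);T=np.stack([x,y,np.cross(x,y)],1)
    rv=lambda:cv2.Rodrigues(R.T@T)[0].ravel()
    print('pos',p.round(4),'yaw',round(float(np.arctan2(R[1,0],R[0,0])),3),'F',o['force'].round(1),'t',round(o['time'],2),'w',o['grip_width'])
    n=int(np.ceil(max(np.linalg.norm(np.array(tgt)-p)/.05/step,np.linalg.norm(rv())/.08/.8)-.05))
    for i in range(n):
        d=R.T@(np.array(tgt)-p)/(n-i); r=rv()/(n-i)
        d=(d/.05).round(2); r=(r/.08).round(2); print(i,[*d.tolist(),*r.tolist()])
        p=p+R@d*.05; R=R@cv2.Rodrigues(r*.08)[0]
E
python3 -c "
from h import *
plan((.685,-.191,.24),np.deg2rad(-167.7))"
```

```text
pos [ 0.2912 -0.6631  0.2302] yaw -2.728 F [0.6 0.3 0.8] t 0.1 w 0.08514488763344369
0 [-0.69, -0.01, -0.34, 0.0, 0.16, 0.0]
1 [-0.68, -0.01, -0.35, 0.0, 0.16, 0.0]
2 [-0.68, -0.01, -0.36, 0.0, 0.16, 0.0]
3 [-0.67, -0.01, -0.37, 0.0, 0.15, 0.0]
4 [-0.67, -0.01, -0.38, 0.0, 0.16, 0.0]
5 [-0.67, -0.01, -0.39, 0.0, 0.15, 0.0]
6 [-0.66, -0.01, -0.39, 0.0, 0.16, 0.0]
7 [-0.66, -0.01, -0.4, 0.0, 0.15, 0.0]
8 [-0.65, -0.01, -0.41, 0.0, 0.16, 0.0]
9 [-0.64, -0.01, -0.42, 0.0, 0.15, 0.0]
10 [-0.64, -0.01, -0.42, 0.0, 0.16, 0.0]
11 [-0.63, -0.01, -0.43, 0.01, 0.15, 0.0]
12 [-0.63, -0.02, -0.44, 0.0, 0.16, 0.0]
13 [-0.63, -0.02, -0.45, 0.01, 0.15, 0.0]
14 [-0.62, -0.01, -0.46, 0.0, 0.16, 0.0]
15 [-0.61, -0.02, -0.47, 0.0, 0.15, 0.01]
```

{"api": "apply_moves", "payload": {
  "deltas": [
    [-0.69,-0.01,-0.34,0,0.16,0,50],
    [-0.68,-0.01,-0.35,0,0.16,0,50],
    [-0.68,-0.01,-0.36,0,0.16,0,50],
    [-0.67,-0.01,-0.37,0,0.15,0,50],
    [-0.67,-0.01,-0.38,0,0.16,0,50]
  ]
}}

```text
time: 0.6
ee_pos: [0.4149, -0.5148, 0.2333]
eef_rot: [[-0.939, -0.001, 0.343], [-0.343, 0.001, -0.939], [0.0, -1.0, -0.001]]
force: [-0.3, -0.5, -0.8]
grip_width: 0.0497
```

{"api": "apply_moves", "payload": {
  "deltas": [
    [-0.67,-0.01,-0.39,0,0.15,0,50],
    [-0.66,-0.01,-0.39,0,0.16,0,50],
    [-0.66,-0.01,-0.4,0,0.15,0,50],
    [-0.65,-0.01,-0.41,0,0.16,0,50],
    [-0.64,-0.01,-0.42,0,0.15,0,50]
  ]
}}

```text
time: 1.1
ee_pos: [0.5381, -0.367, 0.2359]
eef_rot: [[-0.959, -0.001, 0.285], [-0.285, 0.0, -0.959], [0.001, -1.0, -0.001]]
force: [0.2, -0.4, 0.5]
grip_width: 0.0501
```

{"api": "apply_moves", "payload": {
  "deltas": [
    [-0.64,-0.01,-0.42,0,0.16,0,50],
    [-0.63,-0.01,-0.43,0,0.15,0,50],
    [-0.63,-0.02,-0.44,0,0.16,0,50],
    [-0.63,-0.02,-0.45,0,0.15,0,50],
    [-0.62,-0.01,-0.46,0,0.16,0,50]
  ]
}}

```text
time: 1.6
ee_pos: [0.6615, -0.2198, 0.2394]
eef_rot: [[-0.975, -0.001, 0.224], [-0.224, 0.0, -0.975], [0.001, -1.0, -0.0]]
force: [-0.3, -0.0, 0.0]
grip_width: 0.05
```

{"api": "apply_moves", "payload": {
  "deltas": [
    [-0.61,-0.02,-0.47,0,0.15,0,50],
    [0,0,0,0,0,0,50]
  ]
}}

```text
time: 1.8
ee_pos: [0.6897, -0.1822, 0.2401]
eef_rot: [[-0.975, 0.003, 0.223], [-0.223, 0.006, -0.975], [-0.004, -1.0, -0.005]]
force: [-0.4, 1.8, 0.5]
grip_width: 0.0498
```

```bash
python3 -c "
from h import *
plan((.685,-.191,.075),np.deg2rad(-167.7))"
```

```text
pos [ 0.6897 -0.1822  0.2401] yaw -2.916 F [-0.4  1.8  0.5] t 1.8 w 0.049844553037459535
0 [0.03, 0.66, 0.03, 0.01, 0.03, -0.01]
1 [0.03, 0.66, 0.03, 0.01, 0.03, -0.01]
2 [0.03, 0.66, 0.03, 0.01, 0.02, -0.01]
3 [0.02, 0.66, 0.04, 0.02, 0.03, -0.01]
4 [0.03, 0.66, 0.03, 0.01, 0.02, -0.01]
```

{"api": "apply_moves", "payload": {
  "deltas": [
    [0.03,0.66,0.04,0,0.03,0,50],
    [0.03,0.66,0.03,0,0.03,0,50],
    [0.03,0.66,0.03,0,0.02,0,50],
    [0.02,0.66,0.04,0,0.03,0,50],
    [0.0,0.66,0.03,0,0.02,0,50]
  ]
}}

```text
time: 2.3
ee_pos: [0.6809, -0.2016, 0.0742]
eef_rot: [[-0.979, -0.001, 0.202], [-0.202, -0.0, -0.979], [0.001, -1.0, 0.0]]
force: [0.1, -0.3, 0.2]
grip_width: 0.0503
```

{"api": "apply_moves", "payload": {
  "deltas": [
    [0.3,0,0,0,0,0,50],
    [0.2,0,0,0,0,0,50],
    [0.2,0,0,0,0,0,50],
    [0.2,0,0,0,0,0,50],
    [0.2,0,0,0,0,0,50]
  ]
}}

```text
time: 2.8
ee_pos: [0.6293, -0.2128, 0.0779]
eef_rot: [[-0.979, 0.005, 0.203], [-0.203, -0.001, -0.979], [-0.004, -1.0, 0.002]]
force: [1.1, -0.3, 2.6]
grip_width: 0.0499
```

Run:
```python
from h import *
I,D=manip.grab_frame('scene'); cv2.imwrite('pics/s1.png',cv2.resize(I[90:310,120:420],None,fx=2.5,fy=2.5))
plan((.6,-.2,.075),np.deg2rad(-167.7))
```

```text
pos [ 0.6251 -0.2137  0.077 ] yaw -2.939 F [-2.2  0.7 -0.5] t 2.85 w 0.05005738548583703
0 [0.44, 0.04, -0.37, -0.01, -0.15, 0.03]
```

View pics/s1.png

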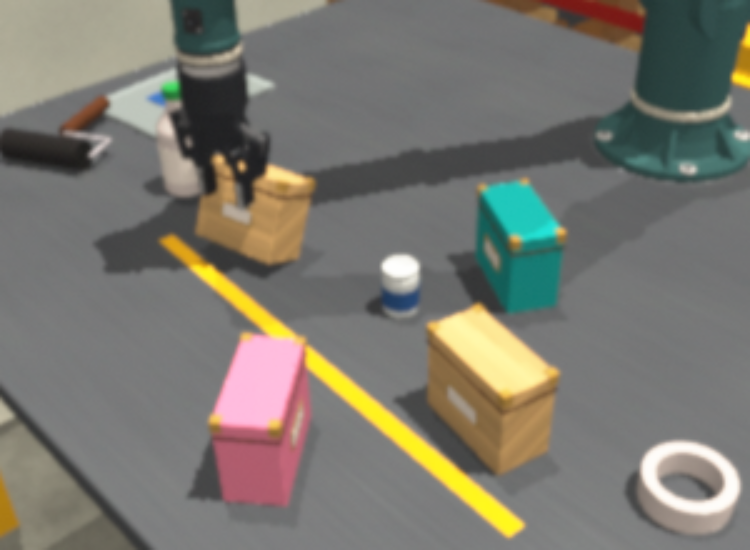

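The right box, around (255,210) in this crop, is tilting towards the robot. I'll keep pushing.

{"api": "apply_moves", "payload": {
  "deltas": [
    [0.2,0,0,0,0,0,50],
    [0.2,0,0,0,0,0,50],
    [0.2,0,0,0,0,0,50],
    [0.2,0,0,0,0,0,50],
    [0,0,0,0,0,0,50]
  ]
}}

```text
time: 3.35
ee_pos: [0.5858, -0.221, 0.0754]
eef_rot: [[-0.98, -0.003, 0.201], [-0.201, 0.0, -0.98], [0.003, -1.0, -0.001]]
force: [-0.7, 0.5, 0.5]
grip_width: 0.0498
```

Run:
```python
from h import *
I,D=manip.grab_frame('scene'); cv2.imwrite('pics/s2.png',cv2.resize(I[90:310,120:420],None,fx=2.5,fy=2.5))
plan((.67,-.2,.1),np.deg2rad(-168.3))
```

```text
pos [ 0.5874 -0.2207  0.0756] yaw -2.938 F [ 0.4 -0.   0.7] t 3.4 w 0.05024018803567652
0 [-0.57, -0.16, -0.02, 0.0, -0.0, 0.01]
1 [-0.57, -0.16, -0.03, 0.0, -0.01, 0.0]
2 [-0.56, -0.17, -0.02, 0.0, -0.0, 0.01]
```

View pics/s2.png

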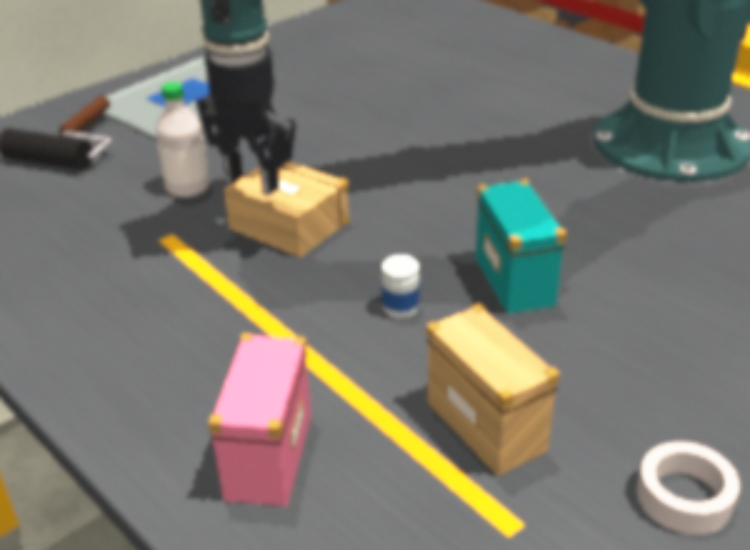

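The right box now lies at about (288,210) in the crop. Its underside, facing the camera, is bare wood, so it is the plain one. Next is the left box.

{"api": "apply_moves", "payload": {
  "deltas": [
    [0,-0.8,0,0,0,0,50],
    [0,-0.8,0,0,0,0,50],
    [0,-0.8,0,0,0,0,50]
  ]
}}

```text
time: 3.7
ee_pos: [0.5891, -0.2198, 0.1969]
eef_rot: [[-0.979, -0.0, 0.203], [-0.203, 0.0, -0.979], [0.0, -1.0, -0.0]]
force: [0.1, -1.1, -0.2]
grip_width: 0.0498
```

```bash
python3 -c "
from h import *
plan((.693,.188,.2),np.deg2rad(168.6))"
```

```text
pos [ 0.5891 -0.2198  0.1969] yaw -2.937 F [ 0.1 -1.1 -0.2] t 3.7 w 0.049827536744259576
0 [-0.34, -0.01, -0.69, 0.0, 0.46, 0.0]
1 [-0.31, -0.0, -0.7, 0.0, 0.46, 0.0]
2 [-0.28, -0.01, -0.71, 0.0, 0.46, 0.0]
3 [-0.26, -0.0, -0.72, 0.0, 0.46, 0.0]
4 [-0.23, -0.01, -0.73, 0.0, 0.46, 0.0]
5 [-0.2, -0.0, -0.74, 0.0, 0.46, 0.0]
6 [-0.18, -0.01, -0.74, 0.0, 0.46, 0.0]
7 [-0.15, -0.0, -0.75, 0.0, 0.46, 0.0]
8 [-0.12, -0.01, -0.76, 0.0, 0.46, 0.0]
9 [-0.1, -0.0, -0.76, 0.0, 0.45, 0.0]
10 [-0.06, -0.01, -0.76, 0.0, 0.46, 0.0]
```

{"api": "apply_moves", "payload": {
  "deltas": [
    [-0.34,0,-0.69,0,0.46,0,50],
    [-0.31,0,-0.7,0,0.46,0,50],
    [-0.28,0,-0.71,0,0.46,0,50],
    [-0.26,0,-0.72,0,0.46,0,50],
    [-0.23,0,-0.73,0,0.46,0,50]
  ]
}}

```text
time: 4.2
ee_pos: [0.6369, -0.0327, 0.196]
eef_rot: [[-1.0, 0.001, 0.019], [-0.019, 0.0, -1.0], [-0.001, -1.0, -0.0]]
force: [-0.1, 0.4, -0.4]
grip_width: 0.0497
```

{"api": "apply_moves", "payload": {
  "deltas": [
    [-0.2,0,-0.74,0,0.46,0,50],
    [-0.18,0,-0.74,0,0.46,0,50],
    [-0.15,0,-0.75,0,0.46,0,50],
    [-0.12,0,-0.76,0,0.46,0,50],
    [-0.1,0,-0.76,0,0.45,0,50]
  ]
}}

```text
time: 4.7
ee_pos: [0.684, 0.1531, 0.1958]
eef_rot: [[-0.987, 0.0, -0.163], [0.163, 0.0, -0.987], [-0.0, -1.0, -0.0]]
force: [0.8, 0.6, 0.8]
grip_width: 0.0499
```

{"api": "apply_moves", "payload": {
  "deltas": [
    [-0.06,0,-0.76,0,0.46,0,50],
    [0,0,0,0,0,0,50]
  ]
}}

```text
time: 4.9
ee_pos: [0.6929, 0.1987, 0.1955]
eef_rot: [[-0.982, 0.001, -0.188], [0.188, 0.007, -0.982], [-0.0, -1.0, -0.007]]
force: [-0.6, 1.0, -0.3]
grip_width: 0.05
```

```bash
python3 -c "
from h import *
plan((.693,.188,.076),np.deg2rad(168.6),.6)"
```

```text
pos [0.6929 0.1987 0.1955] yaw 2.953 F [-0.6  1.  -0.3] t 4.9 w 0.05002894996738486
0 [-0.01, 0.6, 0.06, 0.02, 0.03, 0.0]
1 [-0.01, 0.6, 0.05, 0.02, 0.03, 0.0]
2 [-0.01, 0.59, 0.06, 0.02, 0.03, 0.0]
3 [-0.01, 0.6, 0.05, 0.03, 0.03, 0.0]
```

{"api": "apply_moves", "payload": {
  "deltas": [
    [0,0.6,0.02,0,0,0,50],
    [0,0.6,0.02,0,0.02,0,50],
    [0,0.6,0,0,0.02,0,50],
    [0,0.6,0,0,0,0,50]
  ]
}}

```text
time: 5.3
ee_pos: [0.6925, 0.186, 0.0747]
eef_rot: [[-0.98, 0.001, -0.201], [0.201, 0.0, -0.98], [-0.001, -1.0, -0.0]]
force: [-0.4, 0.9, -0.7]
grip_width: 0.05
```

{"api": "apply_moves", "payload": {
  "deltas": [
    [0.3,0,0,0,0,0,50],
    [0.3,0,0,0,0,0,50],
    [0.2,0,0,0,0,0,50],
    [0.2,0,0,0,0,0,50],
    [0.2,0,0,0,0,0,50]
  ]
}}

```text
time: 5.8
ee_pos: [0.6345, 0.1981, 0.077]
eef_rot: [[-0.979, 0.003, -0.202], [0.202, 0.001, -0.979], [-0.003, -1.0, -0.001]]
force: [1.2, -0.2, 3.0]
grip_width: 0.0499
```

{"api": "apply_moves", "payload": {
  "deltas": [
    [0.2,0,0,0,0,0,50],
    [0.2,0,0,0,0,0,50],
    [0.2,0,0,0,0,0,50],
    [0.2,0,0,0,0,0,50],
    [0,0,0,0,0,0,50]
  ]
}}

```text
time: 6.3
ee_pos: [0.5915, 0.2066, 0.0752]
eef_rot: [[-0.98, -0.003, -0.2], [0.2, -0.0, -0.98], [0.003, -1.0, 0.001]]
force: [0.7, 0.3, -0.7]
grip_width: 0.0499
```

Run:
```python
from h import *
I,D=manip.grab_frame('scene'); cv2.imwrite('pics/s3.png',cv2.resize(I[90:310,120:420],None,fx=2.5,fy=2.5))
plan((.67,.2,.1),np.deg2rad(168.6))
```

```text
pos [0.5931 0.2063 0.0755] yaw 2.94 F [-0.4 -0.3 -0.5] t 6.35 w 0.050073771531559265
0 [-0.77, -0.25, -0.09, -0.0, -0.02, 0.01]
1 [-0.76, -0.24, -0.09, -0.01, -0.02, 0.01]
```

View pics/s3.png

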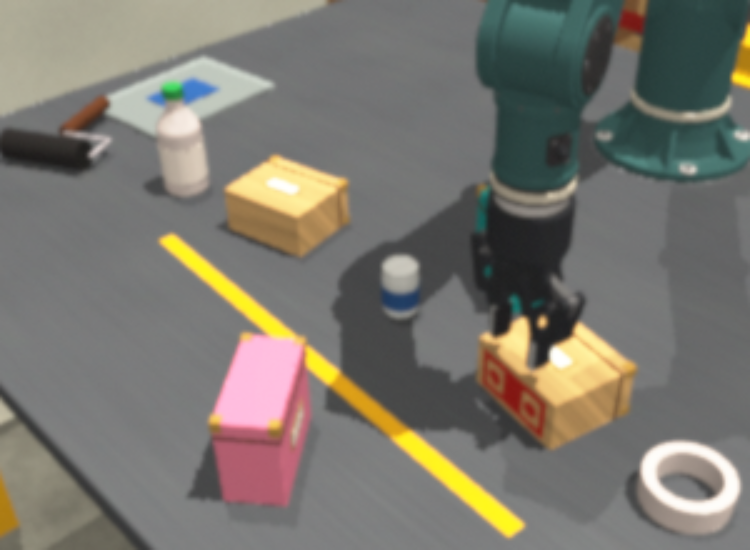

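The left box lies at about (555,380) in the crop, and the red stamp at (510,395) faces away from the robot. The two wooden boxes are the only candidates, and this one carries the stamp. I'll lift clear, move to its robot side and measure.

{"api": "apply_moves", "payload": {
  "deltas": [
    [0,-0.8,0,0,0,0,50],
    [0,-0.8,0,0,0,0,50],
    [0.4,-0.6,0,0,0,0,50],
    [0.8,0,0,0,0,0,50],
    [0.8,0,0,0,0,0,50]
  ]
}}

```text
time: 6.85
ee_pos: [0.4975, 0.2263, 0.1873]
eef_rot: [[-0.979, 0.004, -0.204], [0.204, 0.002, -0.979], [-0.004, -1.0, -0.003]]
force: [-0.9, 0.2, -0.4]
grip_width: 0.0501
```

{"api": "apply_moves", "payload": {
  "deltas": [
    [0.8,0,0,0,0,0,50],
    [0,0,0,0,0,0,50]
  ]
}}

```text
time: 7.05
ee_pos: [0.451, 0.2348, 0.1853]
eef_rot: [[-0.98, -0.006, -0.197], [0.197, -0.001, -0.98], [0.006, -1.0, 0.002]]
force: [-0.1, 0.5, 0.2]
grip_width: 0.0501
```

Run:
```python
from h import *
I,D=manip.grab_frame('top'); cv2.imwrite('pics/t4.png',I); np.savez('t4.npz',I=I,D=D)
rects('top',I,D,.045,.075,(8,30,50),(30,255,255))
plan((.45,.23,.1),np.deg2rad(168.6))
```

```text
[154, 204, 60, 53, 2186] ctr [544.7 217.7] size [120.9 101.8] ang 78.7 z 0.0606
   corners [[483.0, 168.0], [583.0, 148.0], [606.0, 267.0], [507.0, 287.0]]
[346, 206, 61, 54, 2197] ctr [ 532.1 -223.7] size [100.6 122.3] ang 11.7 z 0.0608
   corners [[470.0, -174.0], [495.0, -294.0], [594.0, -273.0], [569.0, -154.0]]
pos [0.4547 0.2347 0.1858] yaw 2.942 F [ 1.4 -0.  -0.9] t 7.1 w 0.0496034846860102
0 [0.02, 0.57, 0.04, -0.0, -0.0, 0.01]
1 [0.03, 0.57, 0.04, -0.0, -0.01, 0.01]
2 [0.02, 0.58, 0.03, -0.0, -0.0, 0.0]
```

View pics/t4.png

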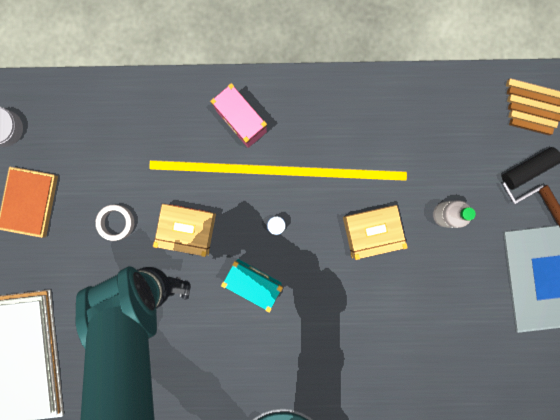

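The stamped box lies at (544.7, 217.7) mm, 152 mm short of the line's centre, with its yaw unchanged. The plain box is 138 mm short of it. Next I descend and push along the box axis.

{"api": "apply_moves", "payload": {
  "deltas": [
    [0,0.8,0,0,0,0,50],
    [0,0.8,0,0,0,0,50],
    [0,0.8,0,0,0,0,50],
    [0,0.8,0,0,0,0,50],
    [-0.2,0,0,0,0,0,50]
  ]
}}

```text
time: 7.6
ee_pos: [0.4646, 0.2305, 0.0213]
eef_rot: [[-0.979, -0.009, -0.201], [0.201, -0.005, -0.98], [0.008, -1.0, 0.006]]
force: [-0.1, -0.1, -0.0]
grip_width: 0.0503
```

{"api": "apply_moves", "payload": {
  "deltas": [
    [-0.3,0,0,0,0,0,50],
    [-0.2,0,0,0,0,0,50],
    [-0.2,0,0,0,0,0,50],
    [-0.2,0,0,0,0,0,50],
    [-0.2,0,0,0,0,0,50]
  ]
}}

```text
time: 8.1
ee_pos: [0.5185, 0.2215, 0.027]
eef_rot: [[-0.98, -0.005, -0.2], [0.2, 0.0, -0.98], [0.005, -1.0, 0.001]]
force: [-10.2, 2.8, 7.9]
grip_width: 0.0499
```

Run:
```python
from h import *
I,D=manip.grab_frame('top'); rects('top',I,D,.045,.075,(8,30,50),(30,255,255))
plan((.635,.199,.025),np.deg2rad(168.6),.2)
```

```text
[159, 191, 57, 52, 1810] ctr [576.  210.4] size [121.4 100.4] ang 78.2 z 0.0606
   corners [[514.0, 161.0], [613.0, 141.0], [638.0, 260.0], [539.0, 280.0]]
[346, 206, 61, 54, 2188] ctr [ 532.  -223.5] size [100.8 122.1] ang 11.7 z 0.0607
   corners [[470.0, -174.0], [495.0, -293.0], [594.0, -273.0], [569.0, -154.0]]
pos [0.5215 0.2211 0.0271] yaw 2.939 F [-1.9 -0.8 -1.5] t 8.15 w 0.04993327853170501
0 [-0.19, 0.0, -0.0, 0.0, -0.0, 0.0]
1 [-0.19, 0.0, -0.0, 0.0, -0.0, 0.0]
2 [-0.19, 0.0, -0.0, 0.0, -0.01, 0.0]
3 [-0.19, 0.0, -0.0, 0.0, -0.0, 0.0]
4 [-0.19, 0.01, -0.0, 0.0, -0.01, 0.0]
5 [-0.19, 0.0, -0.0, 0.0, -0.0, 0.0]
6 [-0.2, 0.01, -0.0, 0.0, -0.01, 0.0]
7 [-0.19, 0.0, -0.0, 0.0, -0.0, 0.0]
8 [-0.2, 0.01, -0.01, 0.0, -0.01, 0.0]
9 [-0.19, 0.0, -0.0, 0.0, -0.0, 0.0]
10 [-0.2, 0.01, -0.01, 0.0, -0.01, 0.01]
11 [-0.19, 0.0, -0.0, 0.01, -0.0, 0.0]
```

{"api": "apply_moves", "payload": {
  "deltas": [
    [-0.2,0,0,0,0,0,50],
    [-0.2,0,0,0,0,0,50],
    [-0.2,0,0,0,0,0,50],
    [-0.2,0,0,0,0,0,50],
    [-0.2,0,0,0,0,0,50]
  ]
}}

```text
time: 8.65
ee_pos: [0.568, 0.2115, 0.0267]
eef_rot: [[-0.98, -0.004, -0.2], [0.2, 0.0, -0.98], [0.004, -1.0, 0.001]]
force: [-7.7, 1.3, 4.7]
grip_width: 0.0499
```

{"api": "apply_moves", "payload": {
  "deltas": [
    [-0.2,0,0,0,0,0,50],
    [-0.2,0,0,0,0,0,50],
    [-0.2,0,0,0,0,0,50],
    [-0.2,0,0,0,0,0,50],
    [-0.2,0,0,0,0,0,50]
  ]
}}

```text
time: 9.15
ee_pos: [0.6169, 0.2016, 0.0267]
eef_rot: [[-0.98, -0.004, -0.201], [0.201, 0.0, -0.98], [0.004, -1.0, 0.0]]
force: [-7.4, 1.4, 3.8]
grip_width: 0.0501
```

Run:
```python
from h import *
I,D=manip.grab_frame('top'); rects('top',I,D,.045,.075,(8,30,50),(30,255,255))
plan((.635,.199,.025),np.deg2rad(168.6),.2)
```

```text
[170, 148, 54, 50, 1446] ctr [674.6 190.5] size [120.5  98.3] ang 78.6 z 0.0604
   corners [[614.0, 141.0], [711.0, 122.0], [735.0, 240.0], [638.0, 259.0]]
[346, 206, 61, 54, 2194] ctr [ 532.2 -223.8] size [100.8 122.5] ang 11.9 z 0.0607
   corners [[470.0, -174.0], [496.0, -294.0], [594.0, -273.0], [569.0, -154.0]]
pos [0.6203 0.2009 0.0269] yaw 2.938 F [-0.7  0.8 -1.2] t 9.2 w 0.04996843763184229
0 [-0.15, 0.02, -0.01, 0.01, -0.03, -0.01]
1 [-0.15, 0.02, -0.01, 0.0, -0.02, -0.0]
```

{"api": "apply_moves", "payload": {
  "deltas": [
    [-0.2,0,0,0,0,0,50],
    [-0.2,0,0,0,0,0,50],
    [0,0,0,0,0,0,50],
    [0.4,0,0,0,0,0,50],
    [0.5,0,0,0,0,0,50]
  ]
}}

```text
time: 9.7
ee_pos: [0.5978, 0.2052, 0.0269]
eef_rot: [[-0.979, 0.007, -0.204], [0.204, 0.001, -0.979], [-0.007, -1.0, -0.002]]
force: [-0.3, 0.3, -0.4]
grip_width: 0.0499
```

{"api": "apply_moves", "payload": {
  "deltas": [
    [0.4,-0.6,0,0,0,0,50],
    [0.4,-0.8,0,0,0,0,50],
    [0.6,-0.8,0,0,0,0,50],
    [0.4,-0.6,0,0,0,0,50],
    [0,0,0,0,0,0,50]
  ]
}}

```text
time: 10.2
ee_pos: [0.5073, 0.2261, 0.1704]
eef_rot: [[-0.98, 0.008, -0.199], [0.2, 0.005, -0.98], [-0.007, -1.0, -0.007]]
force: [-0.1, -0.0, -0.0]
grip_width: 0.0498
```

Run:
```python
from h import *
I,D=manip.grab_frame('top'); cv2.imwrite('pics/t5.png',I); rects('top',I,D,.045,.075,(8,30,50),(30,255,255))
rects('top',I,D,-.02,.012,(22,150,120),(35,255,255),60)
P=cloud('top',D)
for u,v in((276,225),(115,222),(455,214)): print(P[v-1,u-1].round(3))
plan((.5,.2,.2),np.deg2rad(168.6))
```

```text
[166, 138, 60, 52, 2151] ctr [696.7 186.7] size [121.5 100.8] ang 78.6 z 0.0604
   corners [[635.0, 137.0], [734.0, 117.0], [758.0, 236.0], [659.0, 256.0]]
[346, 206, 61, 54, 2203] ctr [ 532.  -223.3] size [100.7 121.4] ang 11.8 z 0.0607
   corners [[470.0, -174.0], [495.0, -293.0], [594.0, -272.0], [569.0, -154.0]]
[150, 161, 20, 9, 172] ctr [701.3 283.5] size [46.6 20.1] ang 89.2 z 0.0009
   corners [[691.0, 260.0], [711.0, 260.0], [712.0, 307.0], [692.0, 307.0]]
[225, 164, 182, 17, 1567] ctr [678.  -93.2] size [437.4  21.8] ang 86.5 z 0.0011
   corners [[654.0, -311.0], [675.0, -312.0], [702.0, 124.0], [681.0, 126.0]]
[0.555 0.007 0.063]
[0.568 0.394 0.003]
[ 0.573 -0.384  0.112]
pos [0.508  0.2253 0.1687] yaw 2.94 F [-0.1  0.1 -0.4] t 10.25 w 0.050016498509093475
0 [0.05, -0.63, 0.52, 0.06, -0.04, -0.08]
```

View pics/t5.png

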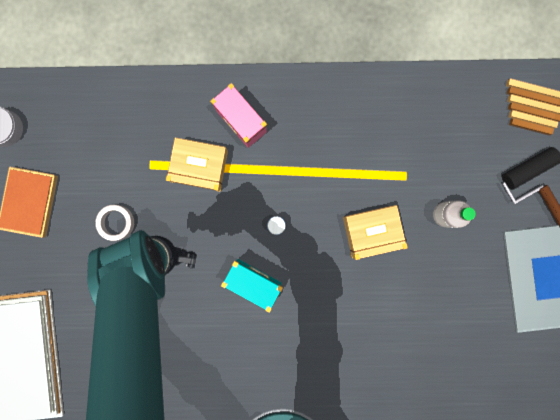

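The stamped box, at (197,163), straddles the line with its middle about 1.5 mm from the line's centre. The plain box at (376,230) is 138 mm short. The tin, tape and bottle look unmoved and the gripper is clear, so I'm handing in.

```bash
python3 -c "
from rig import manip
print(manip.sign_off())"
```

```text
the job is handed in; nothing more can be done
None
```

I tipped both boxes towards the robot, pushed the stamped one onto the yellow line and handed the job in. The robot clock stood at about 10 s of the 61 s allowed, and the sign-off reports no verdict.

- **Which box:** the right box was tipped first and showed a bare underside. The left one then showed the red stamp, so that is the one I pushed forward along its own axis.
- **Stamped box:** in the last top view it lies flat, top at 60 mm. Its middle is about 1.5 mm past the line's centre and about 0.19 m along the line.
- **Plain box:** it lies flat with its middle about 138 mm short of the line's centre.
- **Other objects:** the tin, tape roll, bottle and look-alikes appear where they started in the last picture. I judged this mostly by eye; the tin's new depth reading agreed within a few millimetres, and I made no precise before/after comparison for the tape and bottle.
- **Arm:** it ended clear of everything, with the contact force near zero. The highest push force shown was about 13 N, though I only saw readings at the end of each move.

No check failed or disagreed.

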